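# Change the demonstration lens by tipping its stands

### The job

Change over the lens on show without gripping, lifting or carrying anything: with the fingertips, first push the standing black occluder stand over so that it lies flat on its back, then stand the fallen red lens stand up again by pushing its upturned steel foot over until it rests flat on the desk. Both should stay about where they are, and everything else on the desk is left alone.

Things in the scene. Friction and masses are not known exactly. Their poses are not given: they have to be found in the camera images.
- black_stand: Black occluder stand, starts standing, loose, 0.35-0.55 kg. L-shaped: steel foot 72 x 84 wide x 8 mm thick; plastic panel with round top, 84 wide, 8 thick, 104 high. Origin: mid heel, the outer corner edge of panel back and foot underside. x out along foot (foot x 0-72, z 0-8 mm), y along heel, z up panel (panel x 0-8, z 0-104). Foot points towards +x within 30 deg. On its back x points up.
- red_stand: Red lens stand with clear lens, same shape, size, axes and mass as the black one, starts lying on its back: its x points up (foot standing 72 mm high), its z is level and points to the robot's side within 30 deg (panel flat on the desk, nearer the robot than the foot). Mass mostly in the foot: centre of mass 30 mm along x, 13 mm along z. It pivots on its heel edge. Upright: z up.
- white_stand: White lens stand with a yellow lens, same shape, size and axes as the black one, loose, standing, its foot towards +x within 30 deg. It is not part of the job: leave it alone. Fixed equipment stands further out: an open lens case (lid 230 mm high) beyond x 0.78 m, a 350 mm high lens meter left of y 0.58 m, a 95 mm high control box right of y -0.60 m.
- black_top (a point): Point on the front face (foot's side) of the black panel, 85 mm up from the heel, mid width. A level push of 1-2 N here, towards the panel's back, starts the stand tipping about its heel; past about 65 deg of tilt it falls flat by itself.
- red_toe (a point): Point on the inner face (panel's side) of the red stand's foot, 50 mm out from the heel, mid width; 50 mm high at the start. A level push of 1-2 N here, away from the panel, starts it tipping; past about 25 deg it falls upright by itself. A finger between foot and panel then catches the panel until moved on along the foot.
- cleaner: Bystander: white lens-cleaner bottle, 38 mm across, 125 mm high, green cap. Origin: centre of its underside, z up. Loose, leave it alone.
- drops: Bystander: small white eye-drop bottle, 34 mm across, 75 mm high, yellow cap. Origin: centre of its underside, z up. Loose, leave it alone.
- specs_case: Bystander: blue closed spectacle case lying on the desk, 160 (its x) x 60 x 42 mm high. Origin: centre of its underside, z up. Loose, leave it alone.
- lens_tray: Bystander: low grey open tray with a few loose trial lenses, 150 (its x) x 100 x 25 mm high. Origin: centre of its underside, z up. Loose, leave it alone.

How it is judged:
On the way, in this order (a step that is already met when the one before it is completed fails the run):
1. the black stand lies flat on its back (angle between black_stand's own x axis and vertical below 0.1 rad and height (world z) of black_stand below 0.015 m), for 0.2 s.
2. the red stand stands upright on its foot (angle between red_stand's own z axis and vertical below 0.08 rad and height (world z) of red_stand below 0.01 m), for 0.2 s.
At the end, for the whole second after the job is handed in: black stand flat on its back (within 0.1 rad), red one on its foot (within 0.08 rad), both at rest, heels within 60 mm of their start; white stand, bottles, spectacle case and lens tray within 20 mm of their start, the white stand and bottles upright (all of step 1 and all of step 2 and distance of each of black_stand, red_stand from where it was at the start of the episode below 0.06 m and linear speed of each of black_stand, red_stand below 0.02 m/s and distance of each of cleaner, drops, specs_case, lens_tray, white_stand from where it was at the start of the episode below 0.02 m and angle between each of white_stand, cleaner, drops's own z axis and vertical below 0.1 rad); the robot touches nothing.
It fails at once if the red or the black stand is lifted or carried (its heel rises more than 25 mm off the desk) (height (world z) of any of black_stand, red_stand above 0.025 m).
It fails at once if the red or the black stand is shoved along: its heel moves more than 60 mm (distance of any of black_stand, red_stand from where it was at the start of the episode above 0.06 m).
It fails at once if a bystander (white stand, bottles, spectacle case, lens tray) moves more than 20 mm or the white stand or a bottle is tipped (not (distance of each of cleaner, drops, specs_case, lens_tray, white_stand from where it was at the start of the episode below 0.02 m and angle between each of white_stand, cleaner, drops's own z axis and vertical below 0.1 rad)).
It also fails if it takes over 51 s, if anything falls off the work surface, if the arm or the gripper's body presses on something with over 40 N, if the wrist force passes 120 N, or if a joint passes its speed limit or range.

### The arm

A 7-joint arm with a two-finger parallel gripper is mounted at the origin on the work surface. World frame = base frame: x ahead of the robot, y to its left, z up, the work surface at z = 0. Lengths are in m, angles in rad, forces in N, time in s.
With the tool pointing down it reaches from about 0.425 to 0.825 m from the base axis. Payload 3.6 kg.
Tool frame: the origin (TCP) lies on the centre line of the jaws, within the pads' length; the fingertips stand 22 mm ahead of it and the grasp point (between the pads) lies 3 mm ahead of it; z points along the fingers, y is the line along which they close (so a half turn about z gives the same grasp; the last joint's range is limited). The gripper opens to 85 mm and grips with 20 to 120 N. Pads are 22 mm wide; open, the fingers measure 114 mm over their backs; the gripper's body (76 mm by 85 mm) begins 54 mm behind the grasp point. The pads swing forward as they close: fully open they stand 13 mm farther back than shut.
Start: joints at [-1.24, 0.615, -0.013, 1.423, 0.008, 1.103, -0.04], TCP at [0.228, 0.609, 0.253] pointing down, gripper open.
Joint ranges: [-3.12, 3.12], [-0.3, 2.06], [-1.34, 1.32], [0.26, 2.42], [-1.36, 4.5], [0.01, 1.98], [-2.84, 2.84]. Speed limits (rad/s): [2.79, 2.79, 3.14, 3.14, 3.14, 3.14, 3.14].

### API

Orientations are given as a 3x3 rotation matrix whose columns are the frame's x, y, z axes.
In Python, from cell import get_obs, vision, robot gives the robot as it stands. The module is installed in compiled form; this text tells all that it offers.
- The arm moves only by the tool jog_arm, never from a script. Its argument "increments" is a list of rows, each a list of 3 entries, a list of its own where there are three numbers: the turn, a rotation vector about the tool's x, y, z scaled (see below), then the shift along the tool's x, y, z scaled (see below), then the opening, from -1 (shut) to 1 (fully open). A call has 1 to 10 rows; each row is the pose to reach, as a shift and turn from the pose commanded when the call began, along the tool's axes at that moment; what a row does not reach only later rows make up. The controller multiplies each number of a shift by 0.08 m and each number of a turn by 0.5 rad. A row lasts 1/8 s, in which the tool goes at most 62.5 mm and 10.7 degrees, less where a joint would pass 70% of its speed; a pose out of reach is approached as far as the arm can. A call with a number of a shift or a turn outside -1 to 1 is refused whole. A call with a gripper value outside its range is refused whole. The fingers move at their own pace and stop on an object; "newtons" is the grip in N (left out, the last holds). Time passes only in rows, so rows that repeat a pose let the fingers close. It gives the time, the measured TCP pose, the force, the opening and the grip force at its end, in the units of the state.
- get_obs(): the state, without advancing time (a new reading comes with each control period).
- vision.snapshot(name): name is "scene" or "top" or "wrist"; returns the picture (420x560x3 uint8, red, green, blue); there is no depth.
- vision.camera_info(name): a dict with "vertical_fov" (degrees; the focal length in pixels is half the picture's height over the tangent of half this angle, whatever the lens; pixels are square), "cx", "cy" (the principal point, pixels), "R" (3x3) and "t" (3): a world point X has camera coordinates R X + t. Camera axes: x right, y down, z forward; pixel columns grow to the right and rows downward; lengths in m; the calibration is good to about 2 mm. A picture is of the moment at which its call begins: read the wrist's pose just before it. camera_info takes no time and is no camera call; for the wrist camera it gives the pose at the moment of the call.
- robot.sign_off(): hands the job in; it is judged then, once.
Trained networks look in the newest picture that a camera, given by its name, has taken for a name from the list of things; names that differ only in an ending like _2 or _b are one class to them, and where a whole thing is asked for, a point or a joint stands for the part that bears it (a point fixed in the world has none). Each returns a list of dicts, best first, with "p" (0 to 1); they miss things now and then, are a little off and sometimes report something else, mostly with a low value. They report only what shows in the picture. A call takes as long as a camera call.
- vision.cut_out(camera, query): "pixels" (420x560 bool, what is visible of it) and "point" ([column, row] in pixels, amid what is visible of it).
The state is a dict: "time": time; "joint_pos": joint angles; "dq": joint speeds; "joint_torque": joint torques, N m; "tool_pos": TCP position; "tool_rot": TCP orientation; "ft_force": force on the tool from outside, world axes, zero at the start; "moment": the same for the moment, N m; "opening": opening from 0.0 (shut) to 1.0 (fully open); "grip_force": force on a finger pad.
Only numpy, scipy, OpenCV 4.12 (cv2) and the standard library are available. Lean on these libraries where they do the work, as an engineer would, in place of code of your own. Each camera call takes 0.05 s, during which the arm holds its last target. There are 200 camera calls.

## Working session

There is one attempt and no reset: what is moved stays moved. The work goes in short steps, Python scripts to look and compute and a tool call to move; the robot and the scene stay as the last step left them, time stands still between calls to the robot, and variables do not carry over. Pictures are saved under pics/ and viewed, at most 10 in all, crops included, and the job is handed in when it is done.

Besides the shell and the picture viewer there is one more tool, called as a command line: name --argument value ..., lists and objects as JSON in quotes. jog_arm: Moves the arm, as the interface text tells. Shifts and turns lie within -1 to 1; 1 stands for 0.08 m of shift or 0.5 rad of turn. Its arguments: {"type":"object","properties":{"increments":{"type":"array","items":{"type":"array"}},"newtons":{"type":"number"}},"required":["increments"]}

```bash
mkdir -p pics
python3 - <<'E'
from cell import get_obs, vision, robot
import cv2, numpy as np
o=get_obs(); print(o['time'],o['tool_pos'],np.round(o['tool_rot'],3).tolist(),o['opening'])
for n in("top","scene"):
    im=vision.snapshot(n); cv2.imwrite(f'pics/{n}0.png',im[:,:,::-1])
    ci=vision.camera_info(n); print(n,ci)
E
```

```text
0.0 [0.22736138 0.60818478 0.25210511] [[-0.937, 0.35, -0.001], [0.35, 0.937, -0.002], [-0.0, -0.003, -1.0]] 0.9991079601271601
top {'vertical_fov': 53.695298611562734, 'cx': 280.5606913128612, 'cy': 208.3286795979604, 'R': array([[ 0.01432328, -0.99988952, -0.00397455],
       [-0.99812271, -0.01406102, -0.05960988],
       [ 0.05954741,  0.00482089, -0.99821384]]), 't': array([-0.01150475,  0.58073558,  1.2789043 ])}
scene {'vertical_fov': 55.84420289710903, 'cx': 267.34787802633144, 'cy': 211.621848527231, 'R': array([[-0.29170851,  0.9563052 ,  0.01965978],
       [ 0.52958497,  0.17859067, -0.82924371],
       [-0.79652113, -0.23148592, -0.55854128]]), 't': array([ 0.15477324, -0.24752043,  1.59783592])}
```

View pics/top0.png

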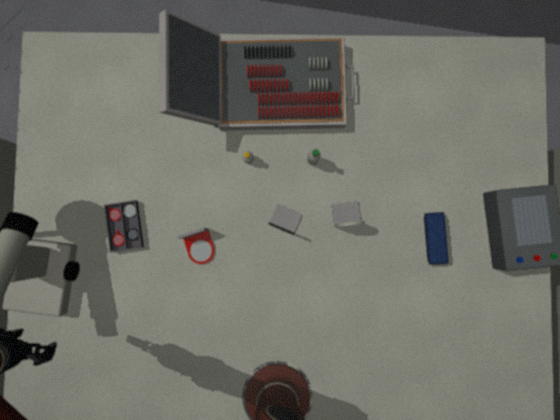

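View pics/scene0.png

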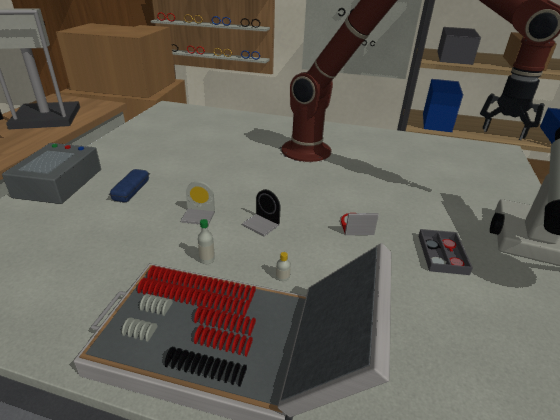

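Top view: red stand lies at (198,245), its panel towards the robot. The black foot is at (286,218) and the white at (347,213). The scene view agrees. Next I'll fit poses from the silhouettes.

```bash
cat > h.py <<'E'
from cell import get_obs, vision, robot
import cv2, numpy as np
from scipy.optimize import minimize
def proj(ci,X):
    c=X@ci['R'].T+ci['t']; f=210/np.tan(np.radians(ci['vertical_fov'])/2)
    return c[:,:2]/c[:,2:]*f+[ci['cx'],ci['cy']]
a=np.linspace(0,np.pi,25)
out=[(-.042,0),(.042,0)]+[(.042*np.cos(t),.062+.042*np.sin(t)) for t in a]
PAN=np.array([(x,y,z) for x in(0,.008) for y,z in out])
FOOT=np.array([(x,y,z) for x in(0,.072) for y in(-.042,.042) for z in(0,.008)])
def stand_R(yaw,lying):  # yaw of foot dir (standing) or of z dir (lying)
    c,s=np.cos(yaw),np.sin(yaw)
    if lying: z=np.array([c,s,0]);x=np.array([0,0,1.])
    else: x=np.array([c,s,0]);z=np.array([0,0,1.])
    return np.stack([x,np.cross(z,x),z],1)
S=4
def render(ci,p,lying):
    R=stand_R(p[2],lying); m=np.zeros((420*S,560*S),np.uint8)
    for P in(PAN,FOOT):
        q=proj(ci,P@R.T+[p[0],p[1],0])
        cv2.fillConvexPoly(m,cv2.convexHull(np.round((q+.5)*S).astype(np.int32)),255)
    return cv2.resize(m,(560,420),interpolation=cv2.INTER_AREA)/255.
def fill(m):
    m=m.astype(np.uint8); cs,_=cv2.findContours(m,cv2.RETR_EXTERNAL,cv2.CHAIN_APPROX_NONE)
    return cv2.drawContours(m*0,cs,-1,1,-1).astype(float)
def ground(ci,uv,z=0):
    f=210/np.tan(np.radians(ci['vertical_fov'])/2)
    d=np.array([(uv[0]-ci['cx'])/f,(uv[1]-ci['cy'])/f,1])@ci['R']; o=-ci['R'].T@ci['t']
    return (o+d*(z-o[2])/d[2])
def fit(masks,p0,lying):
    def cost(p):
        return sum(np.abs(render(ci,p,lying)-m).sum()/m.sum() for ci,m in masks)
    best=None
    for dy in(-.3,0,.3):
        s=np.array([[0,0,0],[.03,0,0],[0,.03,0],[0,0,.2]])+np.array(p0)+[0,0,dy]
        r=minimize(cost,p0,method='Nelder-Mead',options=dict(initial_simplex=s,xatol=1e-4,fatol=1e-4))
        r=minimize(cost,r.x,method='Nelder-Mead',options=dict(initial_simplex=r.x+[[0,0,0],[.008,0,0],[0,.008,0],[0,0,.1]],xatol=1e-4,fatol=1e-4))
        if best is None or r.fun<best.fun: best=r
    return best.x,best.fun,[np.abs(render(ci,best.x,lying)-m).sum()/m.sum() for ci,m in masks]
E
cat > m.py <<'E'
from h import *
cis={n:vision.camera_info(n) for n in("top","scene")}
pics={n:cv2.imread(f'pics/{n}0.png') for n in cis}
for q,ly in(("black_stand",0),("red_stand",1),("white_stand",0)):
    ms=[]
    for n,ci in cis.items():
        r=vision.cut_out(n,q)
        print(q,n,[(round(d['p'],2),np.round(d['point']).tolist(),int(d['pixels'].sum())) for d in r][:3])
        if r: ms.append((ci,fill(r[0]['pixels']),r[0]['point'],n))
    g=ground(ms[0][0],ms[0][2],.03)
    p,f,e=fit([m[:2] for m in ms],[g[0],g[1],np.pi if ly else 0],ly)
    print(q,np.round(p,4),np.round(e,2))
    for ci,m,_,n in ms:
        cs,_=cv2.findContours((render(ci,p,ly)>.5).astype(np.uint8),0,1); cv2.drawContours(pics[n],cs,-1,(0,255,0),1)
        np.save(f'{q}_{n}.npy',m)
for q in("cleaner","drops","specs_case","lens_tray"):
    r=vision.cut_out("top",q)
    if r: print(q,round(r[0]['p'],2),np.round(ground(cis['top'],r[0]['point'],.03),3))
o=[cv2.resize(pics['top'][180:280,160:400],None,fx=3.2,fy=3.2),cv2.resize(pics['scene'][170:260,160:400],None,fx=3.2,fy=3.2)]
cv2.imwrite('pics/fit.png',np.vstack(o)[:600])
E
python3 m.py
```

```text
black_stand top [(0.72, [286.0, 220.0], 610)]
black_stand scene [(0.6, [264.0, 215.0], 1129)]
black_stand [ 0.5146 -0.0037 -0.3618] [0.06 0.06]
red_stand top [(0.58, [201.0, 246.0], 874)]
red_stand scene [(0.58, [361.0, 223.0], 746)]
red_stand [0.5033 0.266  3.4663] [0.05 0.04]
white_stand top [(0.8, [346.0, 217.0], 575), (0.72, [285.0, 220.0], 628), (0.56, [122.0, 228.0], 1673)]
white_stand scene [(0.77, [200.0, 203.0], 1076), (0.7, [362.0, 223.0], 752), (0.2, [265.0, 216.0], 1073)]
white_stand [ 0.531  -0.2126  0.1163] [0.12 0.09]
cleaner 0.49 [ 0.731 -0.107  0.03 ]
specs_case 0.8 [ 0.497 -0.478  0.03 ]
lens_tray 0.74 [0.514 0.489 0.03 ]
```

View pics/fit.png

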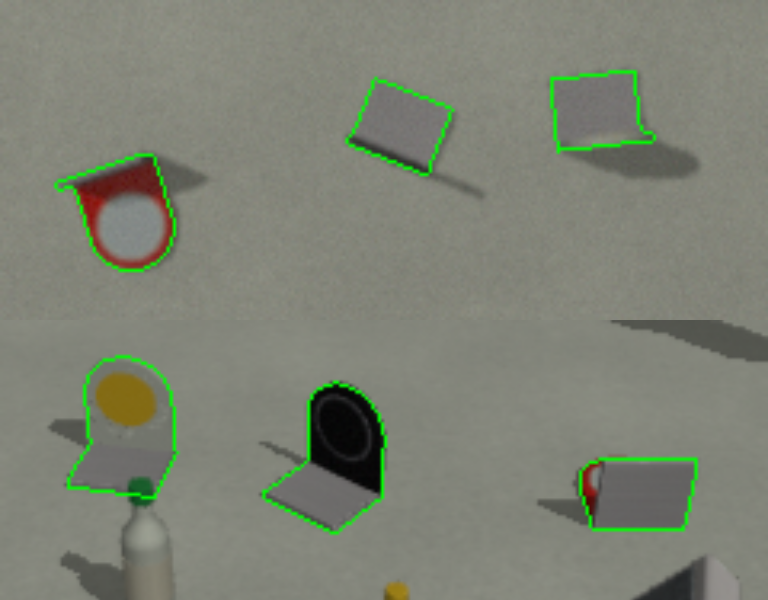

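The silhouette fits are tight. The tool x axis already matches the black stand's back direction, so I'll move over with the fingers shut.

jog_arm --increments '[[[0, 0, 0], [-0.5, -0.45, 0], -1], [[0, 0, 0], [-0.93, -0.85, 0], -1], [[0, 0, 0], [-0.93, -0.85, 0], -1]]'

```text
time: 0.98
tool_pos: [0.2772, 0.515, 0.2538]
tool_rot: [[-0.934, 0.357, 0.002], [0.357, 0.934, -0.003], [-0.003, -0.002, -1.0]]
ft_force: [0.5, -0.1, 0.4]
opening: 0.374
grip_force: 0.0
```

jog_arm --increments '[[[0, 0, 0], [-0.5, -0.45, 0], -1], [[0, 0, 0], [-0.93, -0.85, 0], -1], [[0, 0, 0], [-0.93, -0.85, 0], -1]]'

```text
time: 1.35
tool_pos: [0.3219, 0.4263, 0.2537]
tool_rot: [[-0.934, 0.356, 0.001], [0.356, 0.934, -0.002], [-0.002, -0.001, -1.0]]
ft_force: [0.1, -0.1, 0.7]
opening: -0.003
grip_force: 0.0
```

jog_arm --increments '[[[0, 0, 0], [-0.5, -0.45, 0], -1], [[0, 0, 0], [-0.93, -0.85, 0], -1], [[0, 0, 0], [-0.93, -0.85, 0], -1]]'

```text
time: 1.72
tool_pos: [0.3671, 0.3374, 0.2536]
tool_rot: [[-0.935, 0.356, 0.001], [0.356, 0.935, -0.001], [-0.001, -0.0, -1.0]]
ft_force: [-0.5, 0.0, 0.6]
opening: -0.003
grip_force: 0.0
```

jog_arm --increments '[[[0, 0, 0], [-0.5, -0.45, 0], -1], [[0, 0, 0], [-0.93, -0.85, 0], -1], [[0, 0, 0], [-0.93, -0.85, 0], -1]]'

```text
time: 2.1
tool_pos: [0.4128, 0.2484, 0.2535]
tool_rot: [[-0.935, 0.355, 0.001], [0.355, 0.935, -0.0], [-0.001, 0.0, -1.0]]
ft_force: [-0.6, 0.4, 1.1]
opening: 0.006
grip_force: 0.0
```

jog_arm --increments '[[[0, 0, 0], [-0.5, -0.45, 0], -1], [[0, 0, 0], [-0.93, -0.85, 0], -1], [[0, 0, 0], [-0.93, -0.85, 0], -1]]'

```text
time: 2.48
tool_pos: [0.4586, 0.1591, 0.2534]
tool_rot: [[-0.935, 0.354, 0.001], [0.354, 0.935, -0.0], [-0.001, 0.0, -1.0]]
ft_force: [-1.0, 1.5, -0.9]
opening: -0.001
grip_force: 0.0
```

jog_arm --increments '[[[0, 0, 0], [-0.5, -0.45, 0], -1], [[0, 0, 0], [-0.93, -0.85, 0], -1], [[0, 0, 0], [-0.93, -0.85, 0], -1]]'

```text
time: 2.85
tool_pos: [0.5045, 0.0695, 0.2533]
tool_rot: [[-0.936, 0.353, 0.001], [0.353, 0.936, -0.0], [-0.001, 0.0, -1.0]]
ft_force: [-0.1, 1.5, -0.7]
opening: 0.001
grip_force: 0.0
```

jog_arm --increments '[[[0, 0, 0], [-0.5, -0.45, 0], -1], [[0, 0, 0], [-0.93, -0.85, 0], -1], [[0, 0, 0], [-0.93, -0.85, 0], -1], [[0, 0, 0], [-0.93, -0.85, 0], -1]]'

```text
time: 3.35
tool_pos: [0.5487, -0.0154, 0.253]
tool_rot: [[-0.938, 0.346, -0.001], [0.346, 0.938, 0.003], [0.002, 0.002, -1.0]]
ft_force: [-0.7, 0.9, -0.3]
opening: 0.0
grip_force: 0.0
```

jog_arm --increments '[[[0, 0, 0], [0, 0, 0.5], -1], [[0, 0, 0], [0, 0, 1], -1], [[0, 0, 0], [0, 0, 1], -1]]'

```text
time: 3.72
tool_pos: [0.5463, -0.0158, 0.1709]
tool_rot: [[-0.938, 0.346, -0.008], [0.346, 0.938, 0.002], [0.008, -0.001, -1.0]]
ft_force: [0.3, 0.1, -0.1]
opening: -0.0
grip_force: 0.0
```

jog_arm --increments '[[[0, 0, 0], [0, 0, 0.4], -1], [[0, 0, 0], [0, 0, 0.8], -1], [[0, 0, 0], [0, 0, 0.91], -1], [[0, 0, 0], [0, 0, 0.91], -1], [[0, 0, 0], [0, 0, 0.91], -1]]'

```text
time: 4.35
tool_pos: [0.55, -0.0191, 0.1022]
tool_rot: [[-0.937, 0.35, 0.003], [0.35, 0.937, 0.0], [-0.003, 0.001, -1.0]]
ft_force: [-0.3, 0.3, 0.0]
opening: 0.0
grip_force: 0.0
```

Run:
```python
from h import *
print(get_obs()['tool_pos'])
im=vision.snapshot('scene')[:,:,::-1]
cv2.imwrite('pics/s1.png',cv2.resize(im[100:280,150:410],None,fx=3,fy=3))
```

```text
[ 0.54996817 -0.01907704  0.10217321]
```

View pics/s1.png

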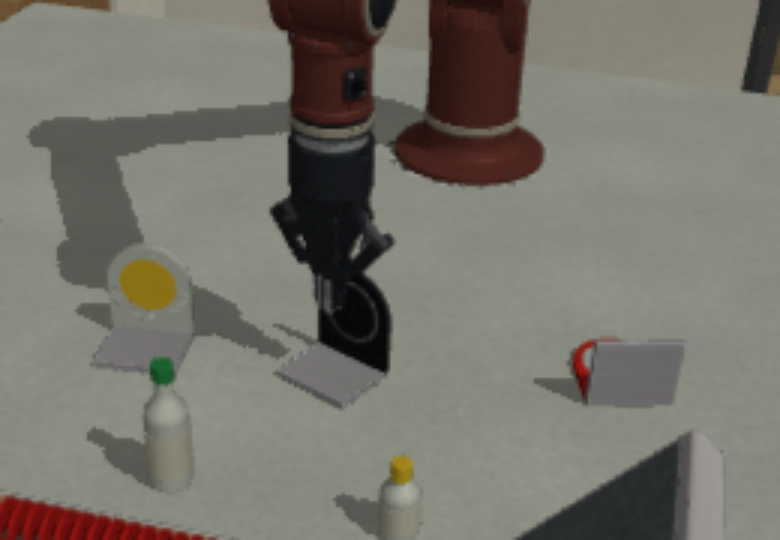

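The fingertip at (330,310) is in front of the black panel. I'll push it back along an arc.

jog_arm --increments '[[[0, 0, 0], [0.12, 0, 0], -1], [[0, 0, 0], [0.2, 0, 0], -1], [[0, 0, 0], [0.28, 0, 0], -1], [[0, 0, 0], [0.36, 0, 0], -1], [[0, 0, 0], [0.45, 0, 0], -1], [[0, 0, 0], [0.54, 0, 0.02], -1], [[0, 0, 0], [0.63, 0, 0.04], -1], [[0, 0, 0], [0.72, 0, 0.08], -1], [[0, 0, 0], [0.82, 0, 0.13], -1], [[0, 0, 0], [0.91, 0, 0.18], -1]]'

```text
time: 5.65
tool_pos: [0.4797, 0.0063, 0.0856]
tool_rot: [[-0.937, 0.35, -0.001], [0.35, 0.937, -0.0], [0.001, -0.0, -1.0]]
ft_force: [1.9, 0.3, 0.2]
opening: -0.001
grip_force: 0.4
```

Run:
```python
from h import *
print(get_obs()['tool_pos'],get_obs()['ft_force'])
im=vision.snapshot('scene')[:,:,::-1]
cv2.imwrite('pics/s2.png',cv2.resize(im[100:280,150:410],None,fx=3,fy=3))
```

```text
[0.47969848 0.00628069 0.08563554] [1.90162142 0.27163264 0.15778679]
```

View pics/s2.png

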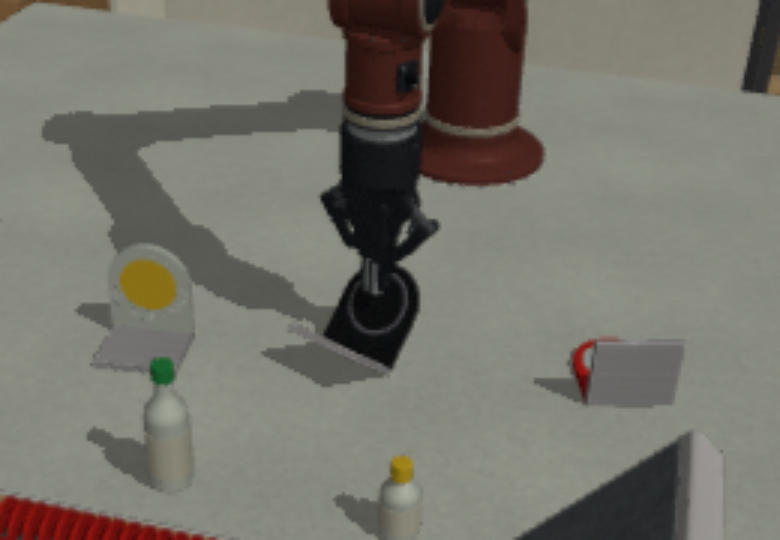

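It tips cleanly and is at about 40°. I'll continue the arc down.

jog_arm --increments '[[[0, 0, 0], [0.1, 0, 0.08], -1], [[0, 0, 0], [0.17, 0, 0.16], -1], [[0, 0, 0], [0.23, 0, 0.24], -1], [[0, 0, 0], [0.29, 0, 0.32], -1], [[0, 0, 0], [0.34, 0, 0.4], -1], [[0, 0, 0], [0.37, 0, 0.45], -1], [[0, 0, 0], [0.37, 0, 0.45], -1], [[0, 0, 0], [0.37, 0, 0.45], -1]]'

```text
time: 6.7
tool_pos: [0.4532, 0.0163, 0.0502]
tool_rot: [[-0.937, 0.35, 0.001], [0.35, 0.937, -0.0], [-0.001, 0.0, -1.0]]
ft_force: [0.2, -0.1, 0.0]
opening: -0.001
grip_force: 0.0
```

Run:
```python
from h import *
print(get_obs()['tool_pos'],get_obs()['ft_force'])
im=vision.snapshot('scene')[:,:,::-1]
cv2.imwrite('pics/s3.png',cv2.resize(im[100:280,150:410],None,fx=3,fy=3))
```

```text
[0.45315898 0.01634441 0.05022467] [ 0.18607592 -0.09551978  0.04735032]
```

View pics/s3.png

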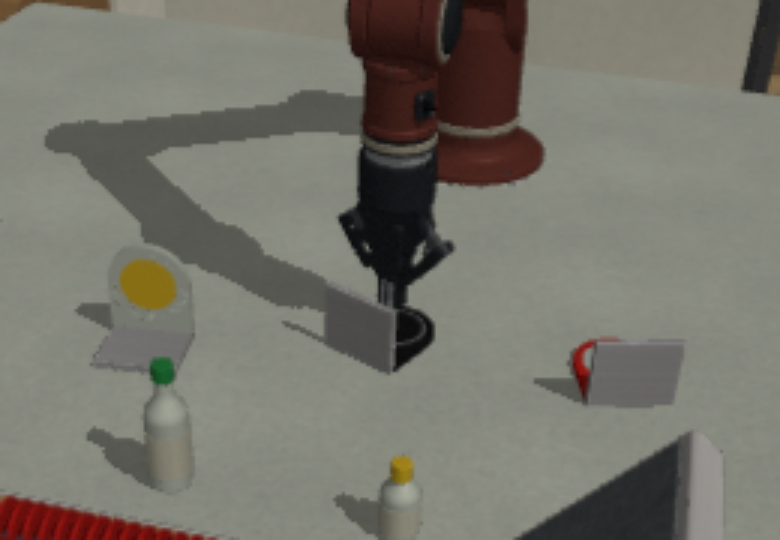

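The black stand lies flat with no contact force. Next I'll raise, cross to the red stand and turn.

jog_arm --increments '[[[0, 0, 0], [0, 0, -0.3], -1], [[0, 0, 0], [0, 0, -0.7], -1], [[0, 0, 0], [0, 0, -0.95], -1]]'

```text
time: 7.12
tool_pos: [0.4534, 0.0164, 0.1276]
tool_rot: [[-0.937, 0.35, 0.002], [0.35, 0.937, 0.0], [-0.002, 0.001, -1.0]]
ft_force: [-0.4, -0.1, -0.0]
opening: 0.002
grip_force: 0.0
```

jog_arm --increments '[[[0, 0, 0], [0, 0, -0.5], -1], [[0, 0, 0], [0, 0, -0.95], -1], [[0, 0, 0], [0, 0, -0.95], -1]]'

```text
time: 7.5
tool_pos: [0.4546, 0.0165, 0.2048]
tool_rot: [[-0.937, 0.35, 0.007], [0.35, 0.937, 0.001], [-0.006, 0.003, -1.0]]
ft_force: [0.2, -0.2, 0.0]
opening: -0.002
grip_force: 0.0
```

jog_arm --increments '[[[0, 0, 0], [0.15, 0.48, 0], -1], [[0, 0, 0], [0.295, 0.944, 0], -1], [[0, 0, 0], [0.295, 0.944, 0], -1]]'

```text
time: 7.88
tool_pos: [0.4565, 0.099, 0.2011]
tool_rot: [[-0.939, 0.344, -0.002], [0.344, 0.939, 0.001], [0.002, 0.001, -1.0]]
ft_force: [-0.4, -0.6, 0.3]
opening: -0.004
grip_force: 0.0
```

jog_arm --increments '[[[0, 0, 0], [0.15, 0.48, 0], -1], [[0, 0, 0], [0.295, 0.944, 0], -1], [[0, 0, 0], [0.295, 0.944, 0], -1]]'

```text
time: 8.25
tool_pos: [0.4609, 0.1771, 0.2012]
tool_rot: [[-0.938, 0.345, -0.001], [0.345, 0.938, 0.001], [0.002, 0.0, -1.0]]
ft_force: [0.2, 0.3, -0.5]
opening: -0.0
grip_force: 0.0
```

jog_arm --increments '[[[0, 0, 0], [0.15, 0.48, 0], -1], [[0, 0, 0], [0.295, 0.944, 0], -1], [[0, 0, 0], [0.295, 0.944, 0], -1]]'

```text
time: 8.62
tool_pos: [0.4653, 0.2553, 0.2013]
tool_rot: [[-0.938, 0.347, -0.001], [0.347, 0.938, 0.001], [0.001, 0.0, -1.0]]
ft_force: [-0.3, -0.8, 0.4]
opening: -0.001
grip_force: 0.0
```

jog_arm --increments '[[[0, 0, -0.34], [0, 0, 0], -1], [[0, 0, -0.683], [0, 0, 0], -1], [[0, 0, -0.683], [0, 0, 0], -1]]'

```text
time: 9.0
tool_pos: [0.4661, 0.2506, 0.2016]
tool_rot: [[-1.0, 0.022, -0.001], [0.022, 1.0, -0.002], [0.001, -0.002, -1.0]]
ft_force: [0.1, 0.4, -0.1]
opening: 0.004
grip_force: 0.0
```

jog_arm --increments '[[[0, 0, -0.34], [0, 0, 0], -1], [[0, 0, -0.683], [0, 0, 0], -1], [[0, 0, -0.683], [0, 0, 0], -1], [[0, 0, -0.683], [0, 0, 0], -1]]'

```text
time: 9.5
tool_pos: [0.466, 0.2526, 0.202]
tool_rot: [[-0.949, -0.315, -0.0], [-0.315, 0.949, -0.001], [0.001, -0.001, -1.0]]
ft_force: [-0.2, 0.0, -0.1]
opening: 0.002
grip_force: 0.0
```

Run:
```python
from h import *
o=get_obs(); print(o['tool_pos'],o['tool_rot'])
for n in('top','scene'): vision.snapshot(n)
for q,ly,p0 in(("black_stand",1,[.515,-.004,2.78]),("red_stand",1,[.503,.266,3.466])):
    ms=[]
    for n in('top','scene'):
        r=vision.cut_out(n,q); print([(round(d['p'],2),np.round(d['point'])) for d in r][:2])
        if r: ms.append((vision.camera_info(n),fill(r[0]['pixels'])))
    print(q,fit(ms,p0,ly))
```

```text
[0.46595529 0.25258605 0.20195259] [[-9.49059105e-01 -3.15097973e-01 -2.86600282e-04]
 [-3.15097703e-01  9.49058957e-01 -7.30860778e-04]
 [ 5.02293315e-04 -6.03322986e-04 -9.99999692e-01]]
[(0.96, array([274., 244.])), (0.41, array([346., 215.]))]
[(0.67, array([273., 209.]))]
black_stand (array([ 0.51236966, -0.00358317,  2.73750357]), np.float64(0.13430238774759615), [np.float64(0.07576008636489168), np.float64(0.05854230138270447)])
[(0.73, array([200., 248.]))]
[(0.76, array([360., 227.]))]
red_stand (array([0.5040909 , 0.26607634, 3.466897  ]), np.float64(0.4345032162529283), [np.float64(0.3828920087672531), np.float64(0.051611207485675235)])
```

Black is flat and its heel hasn't moved. I'll descend behind the red foot.

jog_arm --increments '[[[0, 0, 0], [0, 0, 0.4], -1], [[0, 0, 0], [0, 0, 0.85], -1], [[0, 0, 0], [0, 0, 0.85], -1]]'

```text
time: 10.18
tool_pos: [0.4642, 0.2525, 0.1321]
tool_rot: [[-0.948, -0.319, -0.005], [-0.319, 0.948, -0.003], [0.006, -0.001, -1.0]]
ft_force: [-0.2, -0.6, 0.3]
opening: -0.002
grip_force: 0.0
```

jog_arm --increments '[[[0, 0, 0], [0, 0, 0.3], -1], [[0, 0, 0], [0, 0, 0.6], -1], [[0, 0, 0], [0, 0, 0.83], -1], [[0, 0, 0], [0, 0, 0.83], -1], [[0, 0, 0], [0, 0, 0.83], -1]]'

```text
time: 10.8
tool_pos: [0.4668, 0.2541, 0.0691]
tool_rot: [[-0.948, -0.319, 0.002], [-0.319, 0.948, 0.001], [-0.003, 0.001, -1.0]]
ft_force: [-0.3, 0.4, 0.5]
opening: -0.001
grip_force: 0.0
```

jog_arm --increments '[[[0, 0, 0], [-0.12, 0, 0], -1], [[0, 0, 0], [-0.2, 0, 0], -1], [[0, 0, 0], [-0.26, 0, 0], -1], [[0, 0, 0], [-0.32, 0, 0], -1], [[0, 0, 0], [-0.38, 0, 0], -1], [[0, 0, 0], [-0.44, 0, 0], -1], [[0, 0, 0], [-0.5, 0, 0], -1], [[0, 0, 0], [-0.5, 0, 0], -1]]'

```text
time: 11.8
tool_pos: [0.5045, 0.2664, 0.0677]
tool_rot: [[-0.948, -0.319, 0.001], [-0.319, 0.948, 0.0], [-0.001, 0.0, -1.0]]
ft_force: [-0.1, 0.0, 1.4]
opening: 0.007
grip_force: 0.0
```

Run:
```python
from h import *
print(get_obs()['tool_pos'],get_obs()['ft_force'])
im=vision.snapshot('scene')[:,:,::-1]
cv2.imwrite('pics/s4.png',cv2.resize(im[100:280,250:460],None,fx=3,fy=3))
```

```text
[0.50449693 0.26643071 0.06773248] [-0.06900039  0.02390588  1.4118306 ]
```

View pics/s4.png

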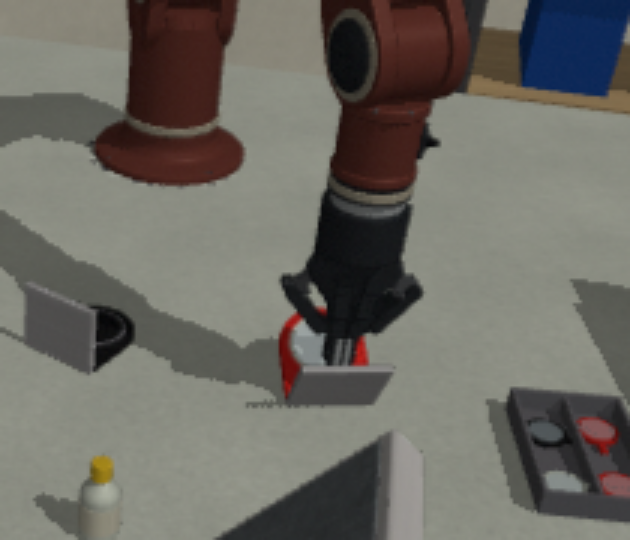

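The red stand has swung over and its panel is leaning on the finger at about (340,350). I'll move on along the foot to let it down.

jog_arm --increments '[[[0, 0, 0], [-0.06, 0, 0], -1], [[0, 0, 0], [-0.12, 0, 0], -1], [[0, 0, 0], [-0.18, 0, 0], -1], [[0, 0, 0], [-0.24, 0, 0], -1], [[0, 0, 0], [-0.3, 0, 0], -1], [[0, 0, 0], [-0.36, 0, 0], -1], [[0, 0, 0], [-0.42, 0, 0], -1], [[0, 0, 0], [-0.48, 0, 0], -1], [[0, 0, 0], [-0.54, 0, 0], -1], [[0, 0, 0], [-0.54, 0, 0], -1]]'

```text
time: 13.1
tool_pos: [0.5451, 0.2801, 0.0677]
tool_rot: [[-0.948, -0.319, 0.0], [-0.319, 0.948, 0.0], [-0.0, 0.0, -1.0]]
ft_force: [0.6, 0.0, 0.8]
opening: 0.002
grip_force: 0.0
```

Run:
```python
from h import *
print(get_obs()['tool_pos'],get_obs()['ft_force'])
im=vision.snapshot('scene')[:,:,::-1]
cv2.imwrite('pics/s5.png',cv2.resize(im[100:280,250:460],None,fx=3,fy=3))
```

```text
[0.54507549 0.28013404 0.06768078] [0.58436536 0.01557229 0.771779  ]
```

View pics/s5.png

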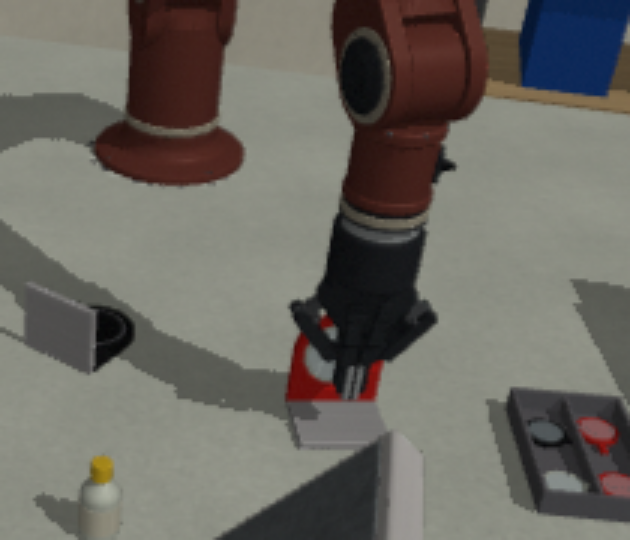

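jog_arm --increments '[[[0, 0, 0], [-0.06, 0, 0], -1], [[0, 0, 0], [-0.12, 0, 0], -1], [[0, 0, 0], [-0.18, 0, 0], -1], [[0, 0, 0], [-0.25, 0, 0], -1], [[0, 0, 0], [-0.25, 0, 0], -1], [[0, 0, 0], [-0.25, 0, 0], -1]]'

```text
time: 13.9
tool_pos: [0.5635, 0.2864, 0.0676]
tool_rot: [[-0.948, -0.32, -0.0], [-0.32, 0.948, -0.0], [0.0, -0.0, -1.0]]
ft_force: [-0.9, -0.0, -0.9]
opening: 0.0
grip_force: 0.0
```

Run:
```python
from h import *
print(get_obs()['tool_pos'],get_obs()['ft_force'])
n='scene'; im=vision.snapshot(n)[:,:,::-1]
r=vision.cut_out(n,'red_stand'); print([(round(d['p'],2),np.round(d['point'])) for d in r][:2])
p=fit([(vision.camera_info(n),fill(r[0]['pixels']))],[.505,.266,.325],0); print(p)
im=im.copy(); cs,_=cv2.findContours((render(vision.camera_info(n),p[0],0)>.5).astype(np.uint8),0,1); cv2.drawContours(im,cs,-1,(0,255,0),1)
cv2.imwrite('pics/s6.png',cv2.resize(im[170:270,300:440],None,fx=5,fy=5))
```

```text
[0.56346737 0.28636747 0.06757553] [-0.85408406 -0.01557384 -0.94884125]
[(0.76, array([356., 236.]))]
(array([0.52687374, 0.23385058, 1.48039074]), np.float64(0.41105811694046984), [np.float64(0.41105811694046984)])
```

View pics/s6.png

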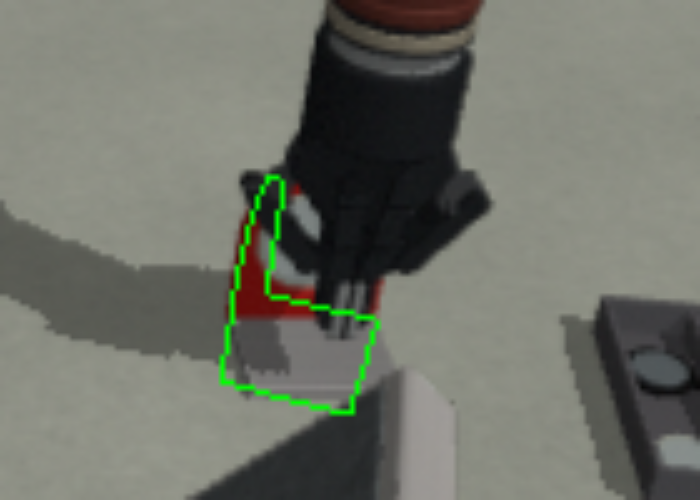

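The fingers are clear at (345,330) and the foot is down. I'll raise.

jog_arm --increments '[[[0, 0, 0], [0, 0, -0.15], -1], [[0, 0, 0], [0, 0, -0.35], -1], [[0, 0, 0], [0, 0, -0.6], -1], [[0, 0, 0], [0, 0, -1], -1]]'

```text
time: 14.5
tool_pos: [0.5633, 0.2862, 0.149]
tool_rot: [[-0.948, -0.32, -0.001], [-0.32, 0.948, -0.0], [0.001, -0.0, -1.0]]
ft_force: [0.2, -0.1, 1.0]
opening: -0.0
grip_force: 0.0
```

jog_arm --increments '[[[0, 0, 0], [0, 0, -0.6], -1], [[0, 0, 0], [0, 0, -1], -1], [[0, 0, 0], [0, 0, -1], -1]]'

```text
time: 14.88
tool_pos: [0.5654, 0.2875, 0.2325]
tool_rot: [[-0.948, -0.319, 0.008], [-0.319, 0.948, 0.004], [-0.009, 0.002, -1.0]]
ft_force: [0.4, -0.0, -0.4]
opening: 0.002
grip_force: 0.0
```

Run:
```python
from h import *
print(get_obs()['tool_pos'],get_obs()['ft_force'],get_obs()['time'])
n='scene'; im=vision.snapshot(n)[:,:,::-1].copy(); ci=vision.camera_info(n)
for q,ly,p0 in(("red_stand",0,[.51,.268,.325]),("black_stand",1,[.512,-.004,2.74]),("white_stand",0,[.531,-.2126,.1163])):
    r=vision.cut_out(n,q); print([(round(d['p'],2),np.round(d['point'])) for d in r][:2])
    p=fit([(ci,fill(r[0]['pixels']))],p0,ly); print(q,p)
    cs,_=cv2.findContours((render(ci,p[0],ly)>.5).astype(np.uint8),0,1); cv2.drawContours(im,cs,-1,(0,255,0),1)
cv2.imwrite('pics/s7.png',cv2.resize(im[120:280,170:440],None,fx=2.9,fy=2.9))
```

```text
[0.56535395 0.28745668 0.23250989] [ 0.42390575 -0.00731189 -0.38115347] 14.875
[(0.63, array([362., 228.]))]
red_stand (array([0.4961233 , 0.26525606, 0.32030086]), np.float64(0.05414734672849047), [np.float64(0.05414734672849047)])
[(0.97, array([274., 207.]))]
black_stand (array([ 5.12255652e-01, -2.66151178e-03,  2.77127255e+00]), np.float64(0.03791747468218056), [np.float64(0.03791747468218056)])
[(0.97, array([198., 204.]))]
white_stand (array([ 0.52962522, -0.2149015 ,  0.11953765]), np.float64(0.09342385961006919), [np.float64(0.09342385961006919)])
```

View pics/s7.png

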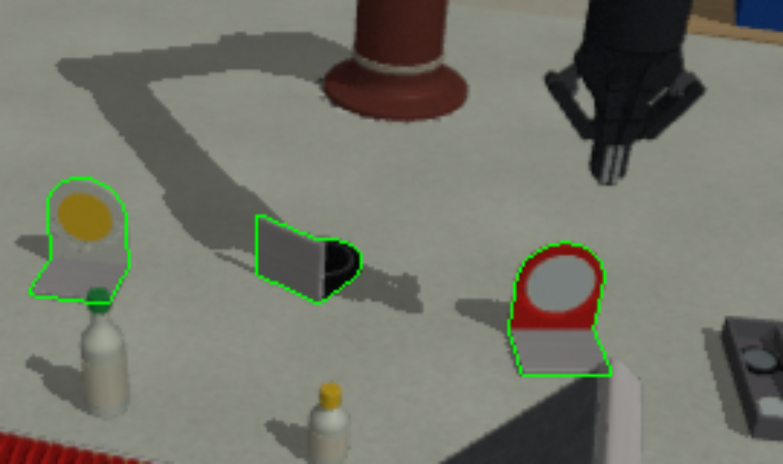

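The red stand is upright, the black one lies flat, and both heels are within about 10 mm of their start. I'll hand it in.

```bash
python3 -c "
from cell import robot
print(robot.sign_off())"
```

```text
the job is handed in; nothing more can be done
None
```

I pushed the black stand flat onto its back, then stood the red stand upright on its foot; both heels measured within about 10 mm of their start, the arm touched no bystander as far as I could see, and I handed the job in at about 15 s (no verdict was returned).

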